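# Set the sole jig's slotted adjuster

## Task

Take the flat screwdriver out of its wooden block, rest its blade lightly on the slotted screw of the orange sole jig and rotate it until the blade drops fully into the slot, never pressing on the jig with more than about 2 kg (20 N). With the blade in the slot turn the adjuster clockwise until its pointer lines up with the fixed index bar, then stand the screwdriver back in its block and let go. Touch the jig with nothing but the screwdriver, and leave the shoe, the hammer and the can where they are.

Things in the scene. Friction and masses are not known exactly. Their poses are not given: they have to be found in the camera images.
- jig: Fixed orange sole jig. Origin on the table under the adjuster's upright axis, z up. Housing 100 x 100 mm centred on it, top 70 mm high; a sole pad (62 mm high) and two pins (70 mm) stand on its +y side, out to y = 230 mm. On the housing lies the adjuster: a dark dial 62 mm across, 8 mm thick, with a pointer bar 4 mm wide, 16 to 32 mm off the axis, and on it the slotted screw head.
- screw_top (a point): On the adjuster's axis, level with the flat top of the screw head, 86 mm above the table; axes as the jig. Steel head 28 mm across, 8 mm high, one straight slot right across its middle: 4.2 mm wide, 7 mm at the mouth by a bevel 1.4 mm deep, 6 mm deep in all. The screw does not move up or down.
- adjuster (a joint): Turn of dial, pointer and screw head as one, rad, growing clockwise seen from above; stays where left; takes about 0.1 N m. At 0 the pointer lies along the jig's +y, at 1.2 straight at the index bar; starts at 0 to 0.35; range -0.1 to 1.9. The slot's direction is not measured: at the start anywhere up to 46 degrees either side of the jig's x axis, unrelated to this value.
- index_bar (a point): Top centre of the fixed steel index bar, 12 x 4 mm, standing on the housing just outside the dial, 41 mm off the adjuster's axis, 80 mm above the table.
- driver: Flat screwdriver, 137 mm long, about 140 g, standing tip down in the block. Origin at the middle of the blade's end, z up to the handle. Blade 16 mm wide along x, 2.5 mm thick along y, 16 mm long; shank 8 mm round to z = 56 mm; black collar 31 mm across, z = 56 to 64 mm; square wooden handle 28 x 28 mm, faces square to x and y, z = 64 to 136 mm.
- driver_tip (a point): The middle of the blade's end, the driver's origin; its axes are the driver's.
- block: Fixed wooden block 90 x 90 x 62 mm high with one square hole right through it, 22 x 22 mm, at its centre. Origin under its centre on the table. The driver hangs in the hole by its collar, on the block's top, with its tip 6 mm above the table.
- block_hole0 (a point): Centre of the mouth of the hole, at the block's top, 62 mm above the table.
- shoe: Bystander: white sneaker, 250 x 78 x 96 mm high, loose. Origin under its middle.
- hammer: Bystander: hammer lying on the table, about 260 mm long and 26 mm high, loose. Origin under its middle.
- can: Bystander: closed can, 74 mm across, 110 mm high, loose. Origin under its centre.
Mind the look-alikes: they are no part of the job. Leave any turquoise or yellow look-alike of the driver alone.

How it is judged:
By the outcome, as a careful person would: the job done as asked, in the order asked, and still so for the second after the job is handed in, with the robot touching nothing.
It also fails if it takes over 64 s, if anything falls off the work surface, if the arm or the gripper's body presses on something with over 40 N, if the wrist force passes 120 N, or if a joint passes its speed limit or range.

## Robot

A 6-joint arm with a two-finger parallel gripper is mounted at the origin on the work surface. World frame = base frame: x ahead of the robot, y to its left, z up, the work surface at z = 0. Lengths are in mm, angles in rad, forces in N, time in s.
With the tool pointing down it reaches from about 325 to 750 mm from the base axis. Payload 7.6 kg.
Tool frame: the origin (TCP) lies on the centre line of the jaws, within the pads' length; the fingertips stand 19 mm ahead of it and the grasp point (between the pads) is the TCP (env.tcp_to_tips is the z of the fingertips in the tool frame, in mm); z points along the fingers, y is the line along which they close (so a half turn about z gives the same grasp; the last joint's range is limited). The gripper opens to 85 mm and grips with 20 to 120 N. Pads are 22 mm wide; open, the fingers measure 114 mm over their backs; the gripper's body (76 mm by 85 mm) begins 54 mm behind the grasp point. The pads swing forward as they close: fully open they stand 13 mm farther back than shut.
Start: joints at [-1.253, 0.052, 1.401, -0, 1.689, -0.07], TCP at [198.555, -486.024, 250.323] pointing down, gripper open.
Joint ranges: [-2.9, 2.9], [-0.91, 2.17], [0.12, 2.37], [-1.06, 4.2], [0.26, 2.73], [-2.93, 2.93]. Speed limits (rad/s): [2.57, 2.57, 3.01, 3.14, 3.14, 3.14].

## Interface

Orientations are given as a unit quaternion [x, y, z, w].
In Python, from plant import env, camera, job, nets gives the robot as it stands. The module is installed in compiled form; this text tells all that it offers.
- The arm moves only by the tool play_rows, never from a script. Its argument "commands" is a list of rows, each a list of 7 numbers: the shift along the tool's x, y, z in m, then the turn, a rotation vector about the tool's x, y, z in degrees, then the opening, from 0 (shut) to 1 (fully open). A call has 1 to 12 rows; each row is the pose to reach, as a shift and turn from the pose commanded when the call began, along the tool's axes at that moment; what a row does not reach only later rows make up. A row lasts 1/8 s, in which the tool goes at most 62.5 mm and 10.7 degrees, less where a joint would pass 70% of its speed; a pose out of reach is approached as far as the arm can. A call with a gripper value outside its range is refused whole. The fingers move at their own pace and stop on an object; "force" is the grip in N (left out, the last holds). Time passes only in rows, so rows that repeat a pose let the fingers close. It gives the time, the measured TCP pose, the force, the opening and the grip force at its end, in the units of the state.
- env.state(): the state, without advancing time (a new reading comes with each control period).
- camera(name): name is "side" or "top" or "wrist"; returns a dict with "frame" (384x512x3 uint8, red, green, blue), "intrinsics" (3x3 intrinsics, pixels), "R" (3x3) and "t" (3): a world point X has camera coordinates R X + t. Camera axes: x right, y down, z forward; pixel columns grow to the right and rows downward; lengths in mm; the calibration is good to about 2 mm. A picture is of the moment at which its call begins. There is no depth.
- job.close_job(): hands the job in; it is judged then, once.
Trained networks look in a picture, given as the dict that the camera call returned (one of the last four; its "shot" number tells which), for a name from the list of things; names that differ only in an ending like _2 or _b are one class to them, and where a whole thing is asked for, a point or a joint stands for the part that bears it (a point fixed in the world has none). Each returns a list of dicts, best first, with "score" (0 to 1); they miss things now and then, are a little off and sometimes report something else, mostly with a low value. They report only what shows in the picture. A call takes as long as a camera call. They do not tell look-alikes from the thing itself.
- nets.silhouettes(thing, picture): "region" (384x512 bool, what is visible of it) and "box" ([left, top, width, height] in pixels, round what is visible of it).
The state is a dict: "time_s": time; "joints": joint angles; "joint_vel": joint speeds; "effort": joint torques, N m; "ee_pos": TCP position; "tool_rot": TCP orientation; "wrist_force": force on the tool from outside, world axes, zero at the start; "moment": the same for the moment, N m; "width": finger opening in mm; "finger_force": force on a finger pad.
Only numpy, scipy, OpenCV 4.12 (cv2) and the standard library are available. Lean on these libraries where they do the work, as an engineer would, in place of code of your own. Each camera call takes 0.05 s, during which the arm holds its last target. There are 200 camera calls.

## Working session

There is one attempt and no reset: what is moved stays moved. The work goes in short steps, Python scripts to look and compute and a tool call to move; the robot and the scene stay as the last step left them, time stands still between calls to the robot, and variables do not carry over. Pictures are saved under pics/ and viewed, at most 10 in all, crops included, and the job is handed in when it is done.

Besides the shell and the picture viewer there is one more tool, called after "Request:" by a JSON object that holds its "api" and its "payload". play_rows: Moves the arm, as the interface text tells. Its arguments: {"type":"object","properties":{"commands":{"type":"array","items":{"type":"array","items":{"type":"number"}}},"force":{"type":"number"}},"required":["commands"]}

```bash
mkdir -p pics; cat > h.py <<'E'
import numpy as np, cv2
from plant import env, camera, job, nets
from scipy.spatial.transform import Rotation as Ro
def save(p,n,box=None,s=1):
    f=p["frame"]
    if box: f=f[box[1]:box[1]+box[3],box[0]:box[0]+box[2]]
    f=cv2.resize(np.ascontiguousarray(f),None,fx=s,fy=s,interpolation=cv2.INTER_CUBIC)
    cv2.imwrite("pics/"+n,f[:,:,::-1])
def proj(p,X):
    c=np.atleast_2d(X)@np.array(p["R"]).T+np.array(p["t"]); u=c@np.array(p["intrinsics"]).T
    return u[:,:2]/u[:,2:]
def onz(p,uv,z):
    R=np.array(p["R"]);t=np.array(p["t"]);K=np.array(p["intrinsics"])
    C=-R.T@t; d=R.T@np.linalg.solve(K,[uv[0],uv[1],1]); return C+d*(z-C[2])/d[2]
E
python3 - <<'E'
from h import *
a=camera("top");b=camera("side")
f=np.hstack([a["frame"],b["frame"]]);
save(a,"top.png",s=1.5);save(b,"side.png",s=1.5)
for n in ["jig","driver","block","adjuster","shoe","can","hammer"]:
  for p,q in((a,"top"),(b,"side")):
    print(n,q,[(round(r["score"],2),r["box"]) for r in nets.silhouettes(n,p)])
for p in(a,b): print(p["intrinsics"],-np.array(p["R"]).T@p["t"],np.round(p["R"],2))
print(env.state(),env.tcp_to_tips)
E
```

```text
jig top [(0.81, [59.5, 145.6, 152.7, 82.4])]
jig side [(0.95, [183.2, 106.6, 92.1, 82.4])]
driver top [(0.8, [290.8, 203.5, 16.8, 18.5]), (0.77, [230.7, 223.6, 16.4, 10.8]), (0.59, [326.4, 143.1, 17.0, 22.9]), (0.59, [271.4, 47.2, 41.1, 114.7]), (0.47, [274.7, 193.1, 45.9, 44.4])]
driver side [(0.77, [196.4, 162.3, 18.4, 51.9]), (0.76, [302.2, 211.7, 21.5, 54.4]), (0.6, [227.1, 192.8, 17.5, 44.5])]
block top [(0.95, [273.7, 193.4, 45.5, 43.7])]
block side [(0.57, [214.3, 209.7, 48.6, 63.5])]
adjuster top [(0.72, [146.2, 163.7, 29.6, 32.5]), (0.21, [54.2, 149.8, 159.1, 79.9])]
adjuster side [(0.72, [226.8, 134.0, 22.2, 18.2]), (0.69, [280.2, 284.2, 127.3, 99.8])]
shoe top [(0.75, [270.4, 48.0, 40.1, 113.5]), (0.46, [365.0, 114.9, 62.1, 102.3])]
shoe side [(0.77, [287.9, 178.2, 119.0, 61.5])]
can top [(0.57, [354.8, 250.9, 44.9, 37.7]), (0.54, [62.5, 145.7, 149.7, 79.9])]
can side [(0.73, [159.5, 284.3, 52.7, 79.6])]
hammer top [(0.84, [364.2, 115.2, 61.1, 106.6])]
hammer side [(0.66, [289.9, 178.4, 116.1, 58.6]), (0.62, [280.2, 286.0, 128.1, 96.9])]
[[355.81972409   0.         265.481
[... 441 characters left out ...]
_s': 0.8, 'joints': array([-1.25331465e+00,  5.21603140e-02,  1.40068195e+00, -3.99128625e-05,
        1.68857451e+00, -7.02861497e-02]), 'joint_vel': array([ 0.0005225 , -0.00019166,  0.00118632,  0.0011252 , -0.0014652 ,
        0.00129085]), 'effort': array([ 9.23209554e-04, -3.81498742e+01, -3.60294807e+01,  3.40439681e-05,
        6.39029804e-05, -9.91175142e-06]), 'ee_pos': array([ 198.54156691, -486.0404724 ,  250.35324479]), 'tool_rot': array([ 9.81263767e-01,  1.92669178e-01, -8.82529855e-06,  8.97120180e-05]), 'wrist_force': array([ 0.37669095, -0.75208742, -1.15301163]), 'moment': array([-0.02745416, -0.02967456,  0.02661995]), 'finger_force': 0.0, 'width': 85.48394348450056} 19.0
```

View pics/top.png

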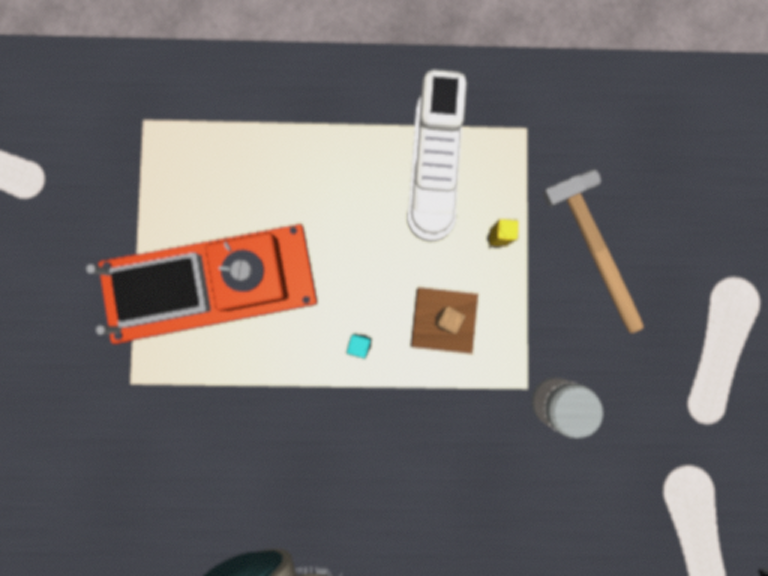

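View pics/side.png

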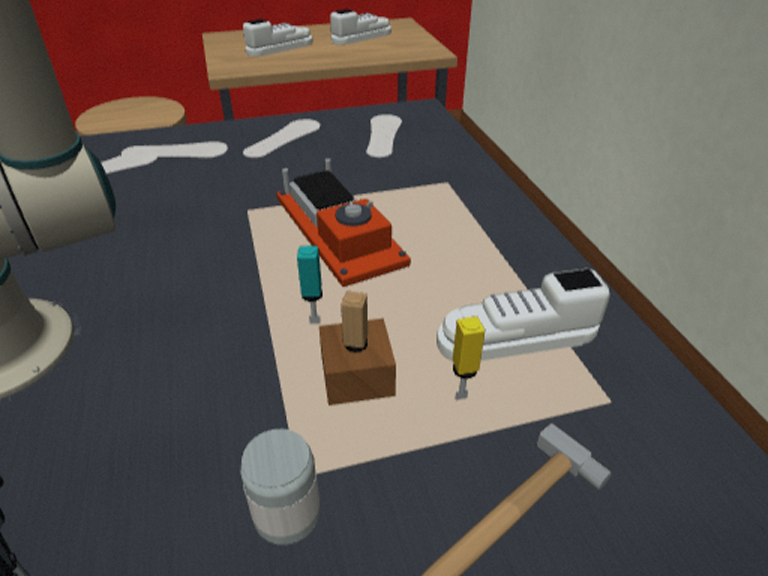

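Candidates for the driver in the top view (original px = shown/1.5): natural wood handle in the block (301,213), turquoise (239,230), yellow (338,154). I choose the wooden one in the block and check it, together with the jig, in one close crop.

```bash
python3 - <<'E'
from h import *
a=camera("top");f=a["frame"]
c=lambda x,y,w,h,s:cv2.resize(np.ascontiguousarray(f[y:y+h,x:x+w]),(w*s,h*s),interpolation=cv2.INTER_CUBIC)
L=c(270,188,55,55,7);Rr=c(130,145,55,55,7)
cv2.imwrite("pics/crop.png",np.hstack([L,Rr])[:,:,::-1])
for uv,z in [((301,213),142),((296.7,213),62),((160.5,180),86)]: print(uv,onz(a,uv,z))
E
```

```text
(301, 213) [ 493.67631876 -193.50667712  142.        ]
(296.7, 213) [ 494.08012554 -193.56248959   62.        ]
(160.5, 180) [560.3787303  101.30614278  86.        ]
```

View pics/crop.png

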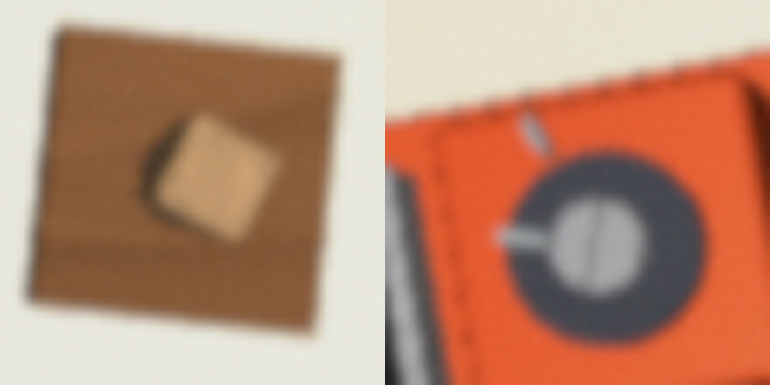

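The crop confirms the natural-wood handle in the block (about (301,213) px), turned about 30° in the image. The screw is at (215,180)−ish crop → (160,180), with its slot near the world x direction and the pointer to the left.

```bash
cat >> h.py <<'E'
def go(x,y,z,yaw):
    "shift (m) and turn (deg) about tool z, keeping tool straight down"
    s=env.state(); R=Ro.from_quat(s["tool_rot"]); Y=np.radians(yaw)
    T=Ro.from_matrix(np.array([[np.cos(Y),np.sin(Y),0],[np.sin(Y),-np.cos(Y),0],[0,0,-1]]))
    print(np.round(R.inv().apply(np.array([x,y,z])-s["ee_pos"])/1000,4),np.round((R.inv()*T).as_rotvec(degrees=True),2))
E
python3 - <<'E'
from h import *
a=camera("top")
P=lambda x,y,z,ox,oy: onz(a,(ox+(x+.5)/7-.5,oy+(y+.5)/7-.5),z)
c=np.array([P(*q,142,270,188) for q in [(203,112),(283,157),(238,242),(158,195)]]);print(c.mean(0))
d=np.diff(np.vstack([c,c[:1]]),axis=0);print(np.degrees(np.arctan2(d[:,1],d[:,0])),np.linalg.norm(d,axis=1))
b=np.array([P(*q,62,270,188) for q in [(60,28),(341,55),(316,332),(30,300)]]);print("block",b.mean(0),np.linalg.norm(np.diff(b,axis=0),axis=1))
s=P(598,246,86,130,145);i=P(535,135,80,130,145);p=P(500,237,79,130,145)
for n,v in(("idx",i-s),("ptr",p-s)):print(n,s,v,np.hypot(*v[:2]),np.degrees(np.arctan2(v[1],v[0])))
u=P(600,205,86,130,145)-P(592,290,86,130,145);print("slot",np.degrees(np.arctan2(u[1],u[0])))
go(*c.mean(0)[:2],250,60.6)
E
```

```text
[ 494.12059636 -193.65074098  142.        ]
[-118.59125061  152.39609711   60.36563393  -28.02158015] [26.00350856 27.30045003 26.21162101 26.82054511]
block [ 493.99648774 -192.61680946   62.        ] [89.51671804 87.67092195 90.53811846]
idx [562.78731021 -14.89341187  86.        ] [34.79245028 20.99591511 -6.        ] 40.63672043691007 31.109377385989326
ptr [562.78731021 -14.89341187  86.        ] [ 3.00487096 31.13492694 -7.        ] 31.279592785527097 84.48738555976267
slot -4.008820856515142
[ 3.842e-01 -1.589e-01  3.000e-04] [ 1.000e-02  0.000e+00 -3.838e+01]
```

Request:
{"api": "play_rows", "payload": {"commands": [[0.384,-0.159,0,0,0,-38.6,1],[0.384,-0.159,0,0,0,-38.6,1],[0.384,-0.159,0,0,0,-38.6,1],[0.384,-0.159,0,0,0,-38.6,1],[0.384,-0.159,0,0,0,-38.6,1],[0.384,-0.159,0,0,0,-38.6,1],[0.384,-0.159,0,0,0,-38.6,1],[0.384,-0.159,0,0,0,-38.6,1],[0.384,-0.159,0,0,0,-38.6,1],[0.384,-0.159,0,0,0,-38.6,1],[0.384,-0.159,0,0,0,-38.6,1]]}}

```text
time_s: 2.28
ee_pos: [493.4, -194.4, 250.5]
tool_rot: [0.863, 0.506, 0.0, 0.0]
wrist_force: [0.4, -0.0, 0.1]
width: 85.2
finger_force: 0.0
```

```bash
python3 - <<'E'
from h import *
a=camera("wrist");save(a,"w1.png",s=1.5)
print(env.state()["ee_pos"],-np.array(a["R"]).T@a["t"])
print(proj(a,[[494,-193,142],[494,-193,62]]))
go(494,-193.2,114,60.8)
E
```

```text
[ 493.54639393 -194.24106855  250.47101002] [ 533.76817263 -122.29259015  374.27502445]
[[252.83917443 193.52027487]
 [252.87513349 167.38989021]]
[ 0.0011 -0.0002  0.1365] [ 0.02  0.   -0.05]
```

View pics/w1.png

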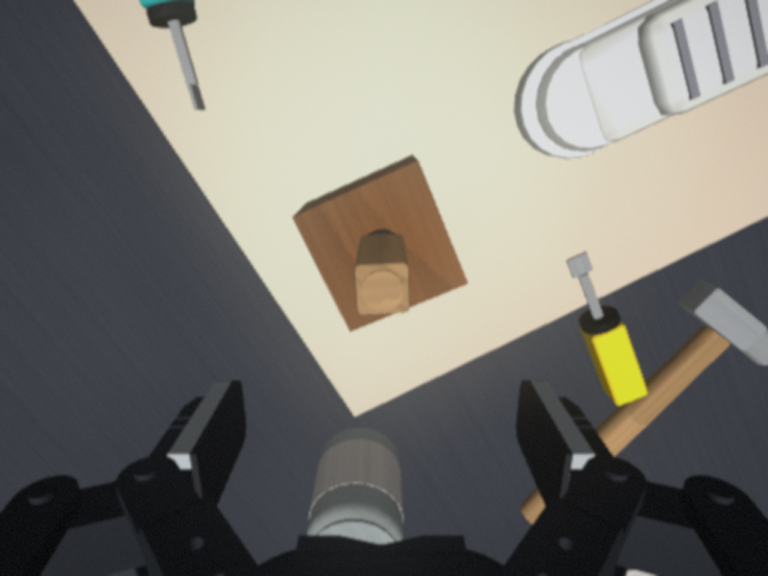

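The wrist view shows the wooden handle top at (382,288), centred between the fingers and square to them; go down and grip.

Request:
{"api": "play_rows", "payload": {"commands": [[0.001,0,0.05,0,0,0,1],[0.001,0,0.1,0,0,0,1],[0.001,0,0.1365,0,0,0,1],[0.001,0,0.1365,0,0,0,1],[0.001,0,0.1365,0,0,0,0.3],[0.001,0,0.1365,0,0,0,0.2],[0.001,0,0.1365,0,0,0,0],[0.001,0,0.1365,0,0,0,0],[0.001,0,0.1365,0,0,0,0],[0.001,0,0.1365,0,0,0,0],[0.001,0,0.1365,0,0,0,0]], "force": 80}}

```text
time_s: 3.7
ee_pos: [495.0, -193.1, 115.3]
tool_rot: [0.862, 0.506, 0.001, 0.001]
wrist_force: [-0.5, -0.3, 4.4]
width: 27.4
finger_force: 78.0
```

Request:
{"api": "play_rows", "payload": {"commands": [[0,0,-0.02,0,0,0,0],[0,0,-0.06,0,0,0,0],[0,0,-0.1,0,0,0,0],[0,0,-0.14,0,0,0,0],[0,0,-0.14,0,0,0,0],[0,0,-0.14,0,0,0,0]]}}

```text
time_s: 4.45
ee_pos: [494.0, -192.6, 252.3]
tool_rot: [0.862, 0.506, -0.001, -0.001]
wrist_force: [-0.6, -1.0, -2.0]
width: 27.4
finger_force: 78.1
```

```bash
python3 - <<'E'
from h import *
a=camera("side");p=proj(a,[494,-193,180])[0].astype(int);print(p,env.state()["ee_pos"])
save(a,"s2.png",[p[0]-60,p[1]-70,120,140],4)
E
```

```text
[234 181] [ 493.85786476 -192.48177784  251.78984917]
```

View pics/s2.png

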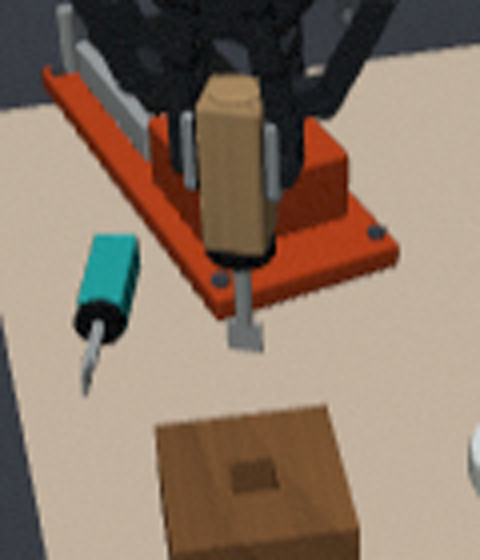

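The lifted driver's blade at crop (246,340) shows nearly its full 16 mm width, so it lies along the tool's y (closing) axis. Next I look at the screw from nearby.

```bash
python3 - <<'E'
from h import *
a=camera("side");e=env.state()["ee_pos"];print(proj(a,e-[0,0,109.3]),"seen 235.5 198.5")
go(560,25,252,86)
E
```

```text
[[234.67136055 197.59174017]] seen 235.5 198.5
[ 2.221e-01 -4.830e-02 -2.000e-04] [ -0.19  -0.03 -25.18]
```

Request:
{"api": "play_rows", "payload": {"commands": [[0.222,-0.048,0,0,0,-25,0],[0.222,-0.048,0,0,0,-25,0],[0.222,-0.048,0,0,0,-25,0],[0.222,-0.048,0,0,0,-25,0],[0.222,-0.048,0,0,0,-25,0],[0.222,-0.048,0,0,0,-25,0],[0.222,-0.048,0,0,0,-25,0]]}}

```text
time_s: 5.42
ee_pos: [560.5, 23.3, 253.4]
tool_rot: [0.733, 0.68, -0.0, -0.0]
wrist_force: [0.6, 0.5, -2.1]
width: 27.4
finger_force: 78.2
```

```bash
python3 - <<'E'
from h import *
a=camera("wrist");b=camera("top");p=proj(a,[560.4,101.3,86])[0];print(p,env.state()["ee_pos"])
x,y=int(p[0]-70),int(p[1]-60);x,y=max(x,0),max(y,0);print(x,y)
save(a,"w3.png",[x,y,140,120],5);np.savez("w3.npz",R=a["R"],t=a["t"],intrinsics=a["intrinsics"])
for n in("adjuster","screw_top"): print([(r["score"],r["box"]) for r in nets.silhouettes(n,a)])
E
```

```text
[246.67441876  88.16263429] [560.60123267  23.43832879 253.71496208]
176 28
[(0.64, [215.2, 47.3, 70.2, 72.5])]
[(0.81, [158.5, 0.0, 168.7, 178.4]), (0.53, [213.1, 193.5, 79.8, 153.4])]
```

View pics/w3.png

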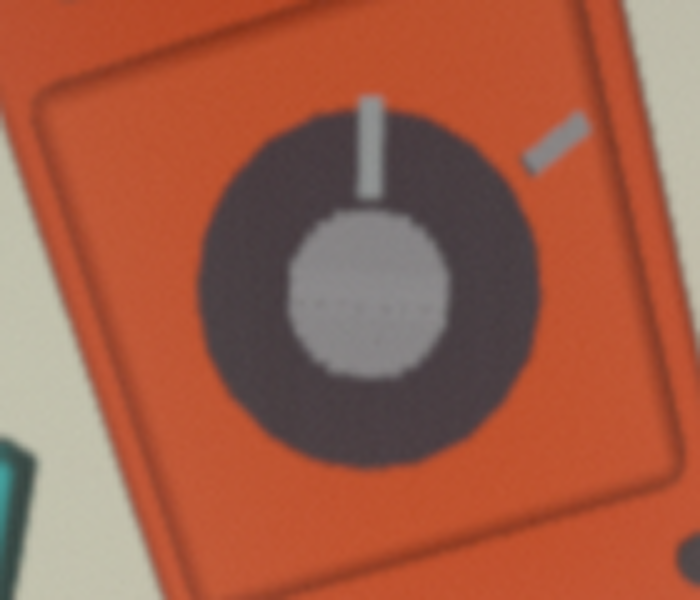

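The view shows the screw head centred at crop (368,293), a faint near-horizontal slot line at y≈303, the pointer up at (371,148) and the index bar at (558,143). I'll fit these numerically.

```bash
python3 - <<'E'
from h import *
a=camera("wrist");g=a["frame"].astype(float).mean(2)
u0=np.array([176+368.5/5-.4,28+293.5/5-.4])
C=onz(a,u0,86);print("screw wrist",C)
# rectify head top at 0.25mm/px in world axes
n=121;r=np.linspace(-14,14,n);X,Y=np.meshgrid(r,r)
uv=proj(a,np.c_[(C[0]+X).ravel(),(C[1]+Y).ravel(),np.full(n*n,86.)]).astype(np.float32)
I=cv2.remap(g.astype(np.float32),uv[:,0].reshape(n,n),uv[:,1].reshape(n,n),cv2.INTER_CUBIC)
m=np.hypot(X,Y)<12
best=[]
for t in np.arange(-60,61,2):
    d=-np.sin(np.radians(t))*X+np.cos(np.radians(t))*Y
    k=np.round(d[m]/.75).astype(int)+20
    pr=np.bincount(k,I[m],41)/np.maximum(np.bincount(k,minlength=41),1);c=np.bincount(k,minlength=41)
    mu=I[m].mean();best.append(((c*(pr-mu)**2).sum()/m.sum(),t,(np.where(c>60,pr,999).argmin()-20)*.75))
print(sorted(best)[::-1][:6],I[m].std())
P=lambda x,y,z:onz(a,(176+x/5-.4,28+y/5-.4),z)
i=P(558,143,80);p=P(371,100,78);
for v in(i,p):print(v,np.hypot(*(v-C)[:2]),np.degrees(np.arctan2(*(v-C)[1::-1])))
cv2.imwrite("pics/head.png",cv2.resize(np.clip((I-I[m].mean())*5+128,0,255)[::-1],(480,480)))
E
```

```text
screw wrist [563.06870626 103.11732368  86.        ]
[(np.float64(2.7528231211759624), np.int64(-8), np.float64(11.25)), (np.float64(2.718028481531865), np.int64(-6), np.float64(11.25)), (np.float64(2.703744233649271), np.int64(-10), np.float64(11.25)), (np.float64(2.596742135795577), np.int64(-4), np.float64(11.25)), (np.float64(2.595766165081337), np.int64(-12), np.float64(11.25)), (np.float64(2.464131895215887), np.int64(-14), np.float64(11.25))] 1.8552611
[597.52293226 125.24542665  80.        ] 40.94809678821569 32.71045942571796
[565.87120963 134.57790282  78.        ] 31.585155762393168 84.90953737301295[ WARN:0@0.741] global loadsave.cpp:1063 imwrite_ Unsupported depth image for selected encoder is fallbacked to CV_8U.
```

View pics/head.png

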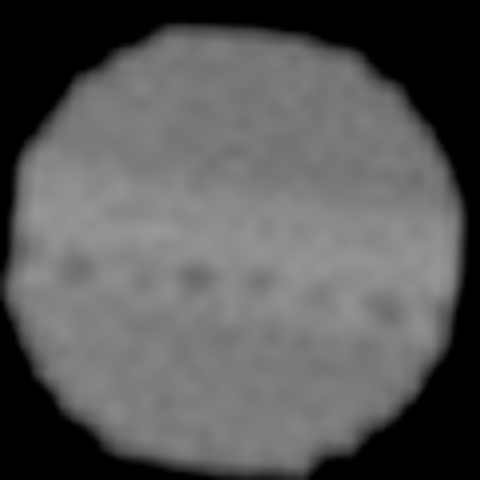

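```bash
python3 - <<'E'
from h import *
print(env.state()["ee_pos"]);go(562.6,102.6,208,82.5)
E
```

```text
[560.68958246  23.89316353 253.88186541]
[ 0.0786 -0.0039  0.0459] [0.01 0.   3.26]
```

Request:
{"api": "play_rows", "payload": {"commands": [[0.0786,-0.004,0.015,0,0,3.3,0],[0.0786,-0.004,0.03,0,0,3.3,0],[0.0786,-0.004,0.045,0,0,3.3,0],[0.0786,-0.004,0.045,0,0,3.3,0],[0.0786,-0.004,0.045,0,0,3.3,0],[0.0786,-0.004,0.045,0,0,3.3,0]]}}

```text
time_s: 6.42
ee_pos: [562.9, 102.4, 209.8]
tool_rot: [0.752, 0.659, 0.001, 0.001]
wrist_force: [-0.0, -0.8, -2.2]
width: 27.1
finger_force: 78.2
```

```bash
python3 - <<'E'
from h import *
s=env.state();e=s["ee_pos"];print(e,s["wrist_force"])
out=[]
for n in("wrist","side"):
    a=camera(n);p=proj(a,[e-[0,0,109.3],[562.6,102.6,86]]);print(n,p)
    x,y=int(p[0,0]-40),int(p[0,1]-32);print(x,y)
    f=a["frame"][y:y+64,x:x+80]; out.append(cv2.resize(np.ascontiguousarray(f),(560,448)[::1] if 0 else (400,320),interpolation=cv2.INTER_CUBIC))
cv2.imwrite("pics/ws.png",np.hstack(out)[:,:,::-1])
E
```

```text
[562.90840711 102.42585286 209.75554309] [-0.01547682 -0.77469356 -2.24110049]
wrist [[253.1267421  194.86886073]
 [252.69248019 188.81958367]]
213 162
side [[234.80340469 133.36704979]
 [234.8610771  138.30996837]]
194 101
```

View pics/ws.png

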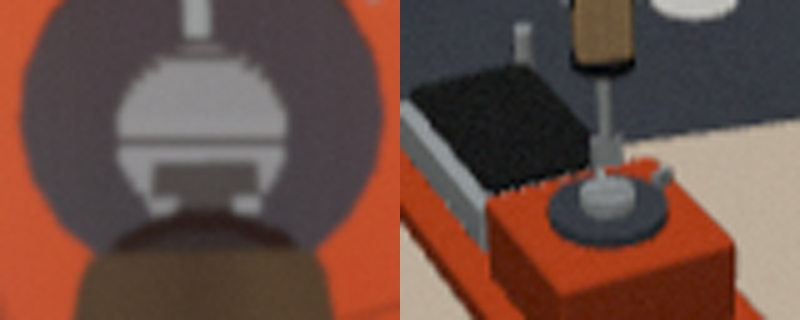

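The blade edge is at crop (205,162), parallel to the slot line at y≈141, and laterally centred within about 0.5 mm; I go down gently.

Request:
{"api": "play_rows", "payload": {"commands": [[0.0004,0,0.005,0,0,0,0],[0.0004,0,0.009,0,0,0,0],[0.0004,0,0.012,0,0,0,0],[0.0004,0,0.013,0,0,0,0],[0.0004,0,0.013,0,0,0,0],[0.0004,0,0.013,0,0,0,0]]}}

```text
time_s: 7.28
ee_pos: [562.6, 103.6, 196.0]
tool_rot: [0.752, 0.659, 0.0, 0.0]
wrist_force: [0.6, -1.1, -1.3]
width: 27.2
finger_force: 78.2
```

Request:
{"api": "play_rows", "payload": {"commands": [[0,0,0.001,0,0,0,0],[0,0,0.001,0,0,0,0],[0,0,0.001,0,0,0,0]]}}

```text
time_s: 7.65
ee_pos: [562.5, 103.5, 194.8]
tool_rot: [0.752, 0.659, -0.0, 0.0]
wrist_force: [1.0, -0.6, -1.9]
width: 26.8
finger_force: 78.2
```

Request:
{"api": "play_rows", "payload": {"commands": [[0,0,0.0005,0,0,0,0],[0,0,0.001,0,0,0,0],[0,0,0.001,0,0,0,0]]}}

```text
time_s: 8.02
ee_pos: [562.5, 103.5, 193.7]
tool_rot: [0.752, 0.659, -0.0, 0.0]
wrist_force: [-0.1, -0.7, -1.3]
width: 27.2
finger_force: 78.2
```

Request:
{"api": "play_rows", "payload": {"commands": [[-0.0003,0,0.0005,0,0,0,0],[-0.0003,0,0.001,0,0,0,0],[-0.0003,0,0.001,0,0,0,0]]}}

```text
time_s: 8.4
ee_pos: [562.5, 103.2, 192.7]
tool_rot: [0.752, 0.659, -0.0, 0.0]
wrist_force: [-0.9, -0.3, -2.2]
width: 27.4
finger_force: 78.2
```

Request:
{"api": "play_rows", "payload": {"commands": [[0,0,0.0005,0,0,0,0],[0,0,0.001,0,0,0,0],[0,0,0.001,0,0,0,0]]}}

```text
time_s: 8.78
ee_pos: [562.5, 103.2, 191.7]
tool_rot: [0.752, 0.659, -0.0, 0.0]
wrist_force: [0.6, -0.7, -2.0]
width: 27.5
finger_force: 78.2
```

Request:
{"api": "play_rows", "payload": {"commands": [[0,0,0.0005,0,0,0,0],[0,0,0.001,0,0,0,0],[0,0,0.001,0,0,0,0]]}}

```text
time_s: 9.15
ee_pos: [562.5, 103.3, 190.7]
tool_rot: [0.752, 0.659, -0.0, 0.0]
wrist_force: [-0.2, 1.0, -2.0]
width: 27.5
finger_force: 78.2
```

Request:
{"api": "play_rows", "payload": {"commands": [[0,0,0.0005,0,0,0,0],[0,0,0.0008,0,0,0,0],[0,0,0.0008,0,0,0,0]]}}

```text
time_s: 9.52
ee_pos: [562.5, 103.2, 189.9]
tool_rot: [0.752, 0.659, -0.0, 0.0]
wrist_force: [-0.5, -0.1, -1.9]
width: 27.6
finger_force: 78.2
```

Request:
{"api": "play_rows", "payload": {"commands": [[0,0,0.0003,0,0,0,0],[0,0,0.0005,0,0,0,0],[0,0,0.0005,0,0,0,0]]}}

```text
time_s: 9.9
ee_pos: [562.5, 103.3, 189.4]
tool_rot: [0.752, 0.659, -0.0, 0.0]
wrist_force: [0.3, 0.3, -1.7]
width: 27.0
finger_force: 78.2
```

Request:
{"api": "play_rows", "payload": {"commands": [[0,0,0.0003,0,0,0,0],[0,0,0.0003,0,0,0,0]]}}

```text
time_s: 10.15
ee_pos: [562.5, 103.3, 189.3]
tool_rot: [0.752, 0.659, 0.0, 0.0]
wrist_force: [-0.2, 0.1, -1.3]
width: 27.4
finger_force: 78.2
```

Request:
{"api": "play_rows", "payload": {"commands": [[0,0,0.0003,0,0,0,0],[0,0,0.0003,0,0,0,0]]}}

```text
time_s: 10.4
ee_pos: [562.5, 103.3, 189.2]
tool_rot: [0.752, 0.659, 0.0, 0.0]
wrist_force: [-1.1, -0.7, 0.8]
width: 27.0
finger_force: 78.5
```

Request:
{"api": "play_rows", "payload": {"commands": [[0,0,0.0003,0,0,0,0],[0,0,0.0003,0,0,0,0]]}}

```text
time_s: 10.65
ee_pos: [562.6, 103.3, 189.1]
tool_rot: [0.752, 0.659, 0.0, 0.0]
wrist_force: [-1.9, 0.9, 4.2]
width: 27.2
finger_force: 78.8
```

Contact at the slot's bottom (about 6 N). Ease up slightly and turn clockwise.

Request:
{"api": "play_rows", "payload": {"commands": [[0,0,-0.0003,0,0,3,0],[0,0,-0.0003,0,0,6,0],[0,0,-0.0003,0,0,10,0],[0,0,-0.0003,0,0,14,0],[0,0,-0.0003,0,0,18,0],[0,0,-0.0003,0,0,22,0],[0,0,-0.0003,0,0,22,0]]}}

```text
time_s: 11.52
ee_pos: [562.7, 103.0, 189.2]
tool_rot: [0.864, 0.504, 0.0, 0.0]
wrist_force: [-0.4, -0.9, 3.3]
width: 27.1
finger_force: 79.2
```

Request:
{"api": "play_rows", "payload": {"commands": [[0,0,0,0,0,4,0],[0,0,0,0,0,8,0],[0,0,0,0,0,12,0],[0,0,0,0,0,16,0],[0,0,0,0,0,20,0],[0,0,0,0,0,24,0],[0,0,0,0,0,24,0]]}}

```text
time_s: 12.4
ee_pos: [562.7, 103.0, 189.2]
tool_rot: [0.949, 0.314, 0.0, 0.0]
wrist_force: [-0.6, -2.3, 4.1]
width: 27.4
finger_force: 79.2
```

```bash
python3 - <<'E'
from h import *
s=env.state();print(s["ee_pos"],s["wrist_force"],s["moment"],np.degrees(2*np.arctan2(s["tool_rot"][1],s["tool_rot"][0])))
a=camera("wrist");p=proj(a,[562.8,102.8,80])[0];x,y=int(p[0]-50),int(p[1]-60);print(x,y)
save(a,"w5.png",[x,y,100,90],6)
C=np.array([562.8,102.8])
for th in (31.1,32,32.7):print(th,6*(proj(a,[C[0]+24*np.cos(np.radians(th)),C[1]+24*np.sin(np.radians(th)),78])-[x,y]),6*(proj(a,[C[0]+41*np.cos(np.radians(th)),C[1]+41*np.sin(np.radians(th)),80])-[x,y]))
E
```

```text
[562.65450599 102.95062925 189.15312525] [-0.60707877 -2.34583904  4.07913264] [-0.49017196  0.18353587  0.06770774] 36.61041119807626
203 135
31.1 [[319.25623245 177.90486748]] [[333.19361545  47.30569297]]
32 [[316.28223116 177.64814813]] [[327.95503212  46.84247602]]
32.7 [[313.96620446 177.47993134]] [[323.87508675  46.53884246]]
```

View pics/w5.png

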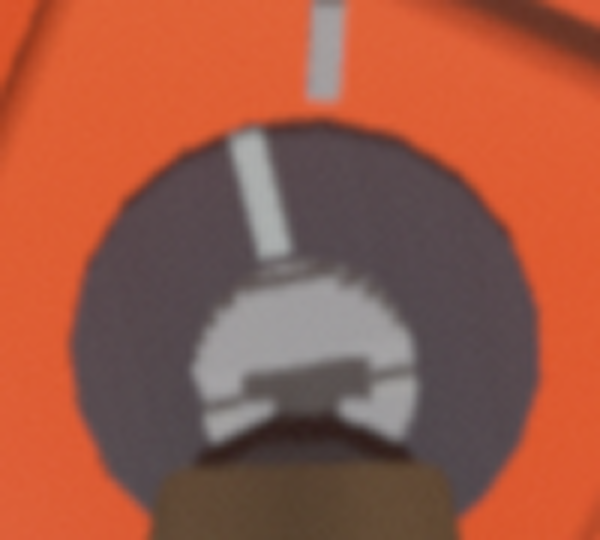

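```bash
python3 - <<'E'
from h import *
a=camera("wrist")
P=lambda x,y,z:onz(a,(203+x/6-.4,135+y/6-.4),z)[:2]
# centre from dial edges (left 72,right 540,top 120) via fit at z=78
e=np.array([P(*q,78) for q in[(72,345),(540,345),(310,120),(125,205),(508,235),(90,250),(455,175)]])
A=np.c_[2*e,np.ones(len(e))];c=np.linalg.lstsq(A,(e**2).sum(1),rcond=None)[0];print("centre",c[:2],np.sqrt(c[2]+c[:2]@c[:2]))
an=lambda v:np.degrees(np.arctan2(v[1],v[0]))
p0,p1=P(275,255,79),P(247,132,79);i0,i1=P(323,98,80),P(328,5,80)
print("ptr",an(p1-p0),"idx",an(i1-i0))
for C in(c[:2],np.array([562.8,102.8])):print(an(p1-C),an(p0-C),np.hypot(*(p1-C)),an(i0-C),an(i1-C),np.hypot(*(i1-C)))
E
```

```text
centre [563.72843988 103.24245501] 30.401760346809077
ptr 48.72571327356505 idx 33.79801714178883
50.50754747386593 52.59875473481544 30.202956619315604 32.90386581433221 33.12976315534115 45.35087336015062
49.70692049258233 50.78675992055212 31.137908826704734 32.68580383613476 32.96060835605073 46.370401487694814
```

```bash
cat >> h.py <<'E'
def ptr():
    a=camera("wrist");C=np.array([563.1,103.0]);r,t=np.meshgrid(np.arange(19,28,.25),np.radians(np.arange(0,100,.25)))
    def smp(r,z):
        uv=proj(a,np.c_[(C[0]+r*np.cos(t)).ravel(),(C[1]+r*np.sin(t)).ravel(),np.full(r.size,z)]).astype(np.float32)
        return cv2.remap(a["frame"],uv[:,0].reshape(r.shape),uv[:,1].reshape(r.shape),cv2.INTER_LINEAR).astype(float)
    ang=lambda m:[round(float(np.degrees(np.average(t[m&s]))),2) for s in(r<99,r<23.5,r>=23.5)]+[int(m.sum())]
    F=smp(r,79);g=F.min(2);m=g>130
    s=F.max(2)-F.min(2);print("ptr",ang(m))
    G=smp(r+17,80);m=(G[...,2]>90)&(G.max(2)-G.min(2)<50);print("idx",ang(m))
    s=env.state();print(s["ee_pos"],s["wrist_force"],"yaw",np.degrees(2*np.arctan2(s["tool_rot"][1],s["tool_rot"][0])))
E
python3 -c "from h import *;ptr()"
```

```text
ptr [50.6, 50.61, 50.58, 1451]
idx [32.83, 32.79, 32.87, 705]
[562.64608996 103.00514253 189.14034769] [-0.86053795 -1.76709483  4.34260904] yaw 36.6095382067972
```

Request:
{"api": "play_rows", "payload": {"commands": [[0,0,0,0,0,4,0],[0,0,0,0,0,8,0],[0,0,0,0,0,12,0],[0,0,0,0,0,14,0],[0,0,0,0,0,14,0]]}}

```text
time_s: 13.18
ee_pos: [562.6, 103.0, 189.2]
tool_rot: [0.981, 0.196, 0.0, 0.0]
wrist_force: [-0.5, -3.8, 5.8]
width: 27.1
finger_force: 79.4
```

```bash
python3 -c "from h import *;ptr()"
```

```text
ptr [36.33, 36.35, 36.32, 1412]
idx [32.46, 32.37, 32.57, 781]
[562.61617475 103.02870756 189.15347865] [-0.80676764 -3.53892033  4.05816091] yaw 22.58282766023665
```

Request:
{"api": "play_rows", "payload": {"commands": [[0,0,0,0,0,2,0],[0,0,0,0,0,3.7,0],[0,0,0,0,0,3.7,0],[0,0,0,0,0,3.7,0]]}}

```text
time_s: 13.72
ee_pos: [562.6, 103.0, 189.2]
tool_rot: [0.986, 0.164, 0.0, 0.0]
wrist_force: [-1.7, -3.0, 4.7]
width: 27.2
finger_force: 79.4
```

```bash
python3 -c "
from h import *;ptr()
a=camera('wrist');save(a,'w6.png',[190,110,130,110],5)"
```

```text
ptr [32.59, 32.6, 32.58, 1394]
idx [32.33, 32.28, 32.38, 815]
[562.59866342 103.02520436 189.13709962] [-0.93822856 -2.46039352  5.47997009] yaw 18.887372580513855
```

View pics/w6.png

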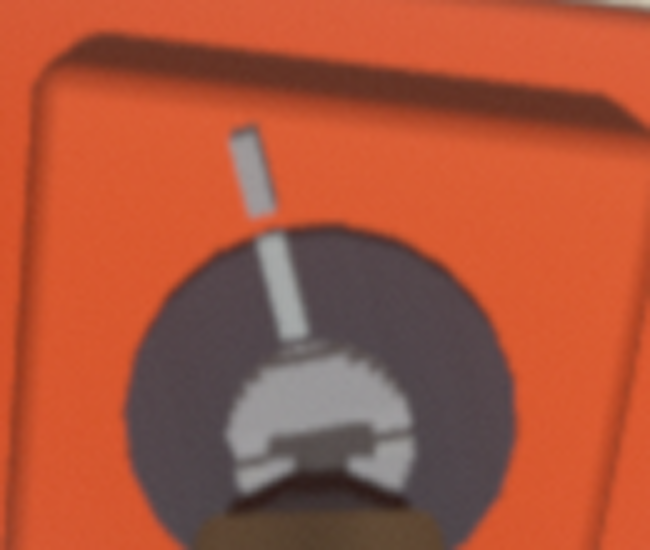

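Pointer (285,290) and index bar (252,170) are in one line (0.2° apart). Relieve the torque slightly and lift straight out.

Request:
{"api": "play_rows", "payload": {"commands": [[0,0,0,0,0,-2,0],[0,0,0,0,0,-4,0],[0,0,0,0,0,-4,0],[0,0,-0.002,0,0,-4,0],[0,0,-0.005,0,0,-4,0],[0,0,-0.01,0,0,-4,0],[0,0,-0.03,0,0,-4,0],[0,0,-0.06,0,0,-4,0],[0,0,-0.06,0,0,-4,0],[0,0,-0.06,0,0,-4,0]]}}

```text
time_s: 15.08
ee_pos: [562.2, 103.3, 247.5]
tool_rot: [0.98, 0.198, -0.001, -0.0]
wrist_force: [0.1, 0.6, -2.8]
width: 27.2
finger_force: 78.2
```

```bash
python3 - <<'E'
from h import *
ptr();go(494.4,-193.2,250,60.8)
E
```

```text
ptr [32.17, 32.1, 32.25, 1455]
idx [32.44, 32.4, 32.49, 721]
[562.00389936 103.2550553  247.03457529] [ 1.37085965  0.60545402 -2.36089176] yaw 22.82668076649595
[-0.1773  0.247  -0.0027] [ -0.09   0.13 -37.97]
```

Request:
{"api": "play_rows", "payload": {"commands": [[-0.177,0.247,-0.003,0,0,-38,0],[-0.177,0.247,-0.003,0,0,-38,0],[-0.177,0.247,-0.003,0,0,-38,0],[-0.177,0.247,-0.003,0,0,-38,0],[-0.177,0.247,-0.003,0,0,-38,0],[-0.177,0.247,-0.003,0,0,-38,0],[-0.177,0.247,-0.003,0,0,-38,0],[-0.177,0.247,-0.003,0,0,-38,0],[-0.177,0.247,-0.003,0,0,-38,0]]}}

```text
time_s: 16.25
ee_pos: [495.5, -191.8, 251.8]
tool_rot: [0.862, 0.507, -0.0, -0.0]
wrist_force: [0.2, 0.0, -2.3]
width: 27.2
finger_force: 78.4
```

```bash
python3 - <<'E'
from h import *
print(env.state()["ee_pos"]);go(494.8,-193.1,117,60.8)
E
```

```text
[ 495.51915409 -191.79221994  251.75925986]
[-0.0015  0.      0.1348] [-0.01 -0.01  0.14]
```

Request:
{"api": "play_rows", "payload": {"commands": [[-0.0015,0,0.03,0,0,0,0],[-0.0015,0,0.06,0,0,0,0],[-0.0015,0,0.08,0,0,0,0],[-0.0015,0,0.1,0,0,0,0],[-0.0015,0,0.12,0,0,0,0],[-0.0015,0,0.13,0,0,0,0],[-0.0015,0,0.135,0,0,0,0],[-0.0015,0,0.135,0,0,0,0],[-0.0015,0,0.135,0,0,0,0]]}}

```text
time_s: 17.38
ee_pos: [494.8, -194.5, 117.7]
tool_rot: [0.862, 0.506, 0.0, 0.001]
wrist_force: [-0.3, 0.0, -1.4]
width: 27.1
finger_force: 78.4
```

Request:
{"api": "play_rows", "payload": {"commands": [[0,0,0.0005,0,0,0,0],[0,0,0.001,0,0,0,0],[0,0,0.001,0,0,0,0]]}}

```text
time_s: 17.75
ee_pos: [494.4, -194.4, 115.9]
tool_rot: [0.862, 0.506, 0.0, 0.0]
wrist_force: [0.0, 0.1, -2.4]
width: 27.4
finger_force: 78.4
```

Request:
{"api": "play_rows", "payload": {"commands": [[0.001,0,0.0005,0,0,0,0],[0.001,0,0.0008,0,0,0,0],[0.001,0,0.0008,0,0,0,0]]}}

```text
time_s: 18.12
ee_pos: [495.0, -193.4, 115.3]
tool_rot: [0.862, 0.506, 0.0, 0.0]
wrist_force: [-0.9, 0.0, 0.4]
width: 27.4
finger_force: 78.7
```

Request:
{"api": "play_rows", "payload": {"commands": [[0,0,0.0005,0,0,0,0],[0,0,0.0005,0,0,0,0],[0,0,0.0005,0,0,0,0]]}}

```text
time_s: 18.5
ee_pos: [495.0, -193.5, 115.3]
tool_rot: [0.862, 0.506, 0.0, 0.0]
wrist_force: [-3.1, 2.2, 5.0]
width: 27.4
finger_force: 79.2
```

Collar is seated on the block. Open and withdraw upward.

Request:
{"api": "play_rows", "payload": {"commands": [[0,0,-0.0003,0,0,0,0.4],[0,0,-0.0003,0,0,0,0.6],[0,0,-0.0003,0,0,0,1],[0,0,-0.0003,0,0,0,1],[0,0,-0.0003,0,0,0,1],[0,0,-0.0003,0,0,0,1]]}}

```text
time_s: 19.25
ee_pos: [494.9, -193.5, 114.9]
tool_rot: [0.862, 0.506, -0.0, 0.0]
wrist_force: [0.9, 0.5, 0.2]
width: 85.1
finger_force: 0.0
```

Request:
{"api": "play_rows", "payload": {"commands": [[0,0,-0.02,0,0,0,1],[0,0,-0.06,0,0,0,1],[0,0,-0.1,0,0,0,1],[0,0,-0.14,0,0,0,1],[0,0,-0.15,0,0,0,1],[0,0,-0.15,0,0,0,1],[0,0,-0.15,0,0,0,1]]}}

```text
time_s: 20.12
ee_pos: [494.4, -193.3, 262.8]
tool_rot: [0.862, 0.506, -0.001, -0.001]
wrist_force: [-0.2, 0.2, -0.2]
width: 85.1
finger_force: 0.0
```

```bash
python3 - <<'E'
from h import *
a=camera("side");b=camera("wrist");print(env.state()["wrist_force"],env.state()["width"])
for p,n in((a,"side"),(b,"wrist")):
  print(n,[(round(r["score"],2),r["box"]) for r in nets.silhouettes("driver",p)],proj(p,[[494.7,-193.4,70],[494.7,-193.4,142]]).round(1).tolist())
  # wood handle centroid by colour
h=cv2.cvtColor(np.ascontiguousarray(a["frame"]),cv2.COLOR_RGB2HSV)
m=cv2.inRange(h,(8,60,130),(22,190,255))[180:250,215:260];ys,xs=np.nonzero(m);print(len(xs),xs.min()+215,xs.max()+215,ys.min()+180,ys.max()+180)
E
```

```text
[ 0.78379782 -0.44140987  0.12669053] 85.3423196893548
side [(0.97, [309.6, 267.4, 37.0, 62.1]), (0.76, [224.9, 194.4, 19.8, 39.5]), (0.55, [192.8, 170.1, 13.5, 40.1])] [[236.4, 226.0], [235.2, 198.0]]
wrist [(0.87, [372.2, 168.5, 54.8, 96.8]), (0.87, [98.9, 0.8, 42.1, 73.9]), (0.86, [237.5, 151.5, 34.3, 55.2])] [[254.0, 167.6], [254.0, 190.1]]
217 215 259 182 246
```

```bash
python3 -c "from plant import job;print(job.close_job())"
```

```text
the job is handed in; nothing more can be done
None
```

The job is handed in: the blade went fully into the slot, the pointer was within about 0.3° of the index bar after the driver was lifted out, and the screwdriver is back in its block and released. The slot direction was read from the wrist camera, so the blade went in at the first angle without any turning on the screw head. Pressing force read on the jig stayed around 6 to 8 N, and about 20 s had passed on the clock.

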